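# Sort the loose labware into its trays

## Robot

A 6-joint arm with a two-finger parallel gripper is mounted at the origin on a cart in front of the work surface, level with it; the furniture and walls round the work are solid. World frame = base frame: x ahead of the robot, y to its left, z up, the work surface at z = 0. Lengths are in m, angles in rad, forces in N, time in s.
With the tool pointing down it reaches from about 0.4 to 0.825 m from the base axis. Payload 7 kg.
Tool frame: the origin (TCP) lies at the very end of the fingers, on their centre line; the grasp point (between the pads) lies 19 mm behind it; z points along the fingers, y is the line along which they close (so a half turn about z gives the same grasp; the last joint's range is limited). The gripper opens to 88 mm and grips with 3 to 60 N. Pads are 19 mm wide; open, the fingers measure 130 mm over their backs; the gripper's body (78 mm by 193 mm) begins 47 mm behind the grasp point.
Start: joints at [-0.992, 0.359, 0.012, 0, -1.224, -0.288], TCP at [0.194, -0.647, 0.227] pointing down, gripper open.
Joint ranges: [-3.07, 3.07], [-1.43, 2.12], [-1.02, 1.25], [-3.03, 1.67], [-3.05, -0], [-3.03, 3.03]. Speed limits (rad/s): [2.39, 2.39, 3.01, 3.14, 3.14, 3.14].

## Interface

Orientations are given as a unit quaternion [w, x, y, z].
In Python, from rig import * gives the robot as it stands. Calls block until the motion is done:
- move_to(position, orientation): joint-space move of the TCP to a pose.
- servo_line(position, ori=None, max_speed=0.15, f_stop=None): straight line of the TCP; ori=None keeps the orientation; max_speed is the mean speed in m/s. With f_stop (N) it stops when the force on the tool has changed by that much, and returns True; else False.
- movej(angles): joint-space move.
- grip(opening, effort=None): finger opening in m; effort is the grip in N (None keeps the last); returns when the fingers have stopped.
- pause(seconds).
- inverse_kinematics(position, orientation): joint angles nearest the present ones, or None.
- observe(): the state.
- grab_frame(name): name is "scene" or "top" or "wrist"; returns (picture, depth): 400x640x3 uint8, red, green, blue; 400x640 float32, m along the optical axis (not along the pixel's ray), 0 where there is no reading.
- calibration(name): a dict with "fovy" (degrees; the focal length in pixels is half the picture's height over the tangent of half this angle, whatever the lens; pixels are square), "cx", "cy" (the principal point, pixels), "dist" ([k1, k2, p1, p2, k3] as OpenCV has them; the pictures are not rectified), "world_to_cam" (4x4, takes a point from world to camera coordinates). Camera axes: x right, y down, z forward; pixel columns grow to the right and rows downward; lengths in m; the calibration is good to about 2 mm. A picture is of the moment at which its call begins: read the wrist's pose just before it. calibration takes no time and is no camera call; for the wrist camera it gives the pose at the moment of the call.
A pose or a line that the arm cannot do raises Unreachable and nothing moves.
- finish_job(): hands the job in; it is judged then, once.
The state is a dict: "time": time; "joint_pos": joint angles; "joint_velocities": joint speeds; "effort": joint torques, N m; "eef_pos": TCP position; "orientation": TCP orientation; "contact_force": force on the tool from outside, world axes, zero at the start; "ft_torque": the same for the moment, N m; "grip_width": finger opening in m; "grip_force": force on a finger pad.
Only numpy, scipy, OpenCV 4.12 (cv2) and the standard library are available. Lean on these libraries where they do the work, as an engineer would, in place of code of your own. Each camera call takes 0.05 s, during which the arm holds its last target. There are 200 camera calls.

## Task

Tidy the bench: each of the three low trays already holds one piece of labware, which shows what kind belongs there. Put the two loose vials, the loose screw jar and the loose beaker into the tray of their own kind, each set down gently (not dropped) and standing upright on the tray's floor. Keep everything upright all the way, and leave the pieces that are already in the trays where they are.

Things in the scene. Friction and masses are not known exactly. Their poses are not given: they have to be found in the camera images.
- vial_a: loose clear glass sample vial with a white ribbed screw cap, round, 29 mm across (cap; glass body 27), 75 mm tall, about 30 g; origin at the centre of its underside, z up; stands upright on the open table among the other things
- vial_b: the other loose vial, alike: clear glass sample vial with a white ribbed screw cap, round, 29 mm across (cap; glass body 27), 75 mm tall, about 30 g; origin at the centre of its underside, z up; stands upright on the open table among the other things
- loose_jar: loose small round screw jar with a cream lid and white body, 42 mm across, 50 mm tall (lid: the upper 15 mm), about 50 g; origin at the centre of its underside, z up; stands upright on the open table among the other things
- loose_beaker: loose small clear glass beaker, open at the top, round, about 44 mm across the straight wall, 47 mm at the rim and spout, 60 mm tall, about 45 g; origin at the centre of its underside, z up; stands upright on the open table among the other things
- stock_vial: clear glass sample vial with a white ribbed screw cap, round, 29 mm across (cap; glass body 27), 75 mm tall, about 30 g; origin at the centre of its underside, z up, already standing upright in the vial tray near the tray's -y end, within 10 mm of its long centre line and 45 to 58 mm from its centre; to be left where it is
- stock_jar: round screw jar with a white lid and cream body, 45 mm across, 56 mm tall, about 50 g; origin at the centre of its underside, z up, already standing upright in the jar tray near the tray's -y end, within 10 mm of its long centre line and 45 to 58 mm from its centre; to be left where it is
- stock_beaker: small clear glass beaker, open at the top, round, about 44 mm across the straight wall, 47 mm at the rim and spout, 60 mm tall, about 45 g; origin at the centre of its underside, z up, already standing upright in the beaker tray near the tray's -y end, within 10 mm of its long centre line and 45 to 58 mm from its centre; to be left where it is
- vial_tray: low open metal tray, 100 mm (its x) by 170 mm (its y) outside, inside 92 by 162 mm, walls 4 mm thick, rim 15 mm above the table, floor 3 mm thick (its top is 3 mm above the origin); fixed to the table; origin at the centre of its underside, x and y along its sides, z up. The three trays look the same; this one is known by the vial standing in it near its -y end
- jar_tray: low open metal tray, 100 mm (its x) by 170 mm (its y) outside, inside 92 by 162 mm, walls 4 mm thick, rim 15 mm above the table, floor 3 mm thick (its top is 3 mm above the origin); fixed to the table; origin at the centre of its underside, x and y along its sides, z up. The three trays look the same; this one is known by the jar standing in it near its -y end
- beaker_tray: low open metal tray, 100 mm (its x) by 170 mm (its y) outside, inside 92 by 162 mm, walls 4 mm thick, rim 15 mm above the table, floor 3 mm thick (its top is 3 mm above the origin); fixed to the table; origin at the centre of its underside, x and y along its sides, z up. The three trays look the same; this one is known by the beaker standing in it near its -y end
Mind the look-alikes: they are no part of the job. Leave any blue or brown look-alike of the stock_vial alone.

How it is judged:
By the outcome, as a careful person would: the job done as asked, in the order asked, and still so for the second after the job is handed in, with the robot touching nothing.
It also fails if it takes over 102 s, if anything falls off the work surface, if the arm or the gripper's body presses on something with over 40 N, if the wrist force passes 120 N, or if a joint passes its speed limit or range.

## Working session

There is one attempt and no reset: what is moved stays moved. The work goes in short steps, each a Python script; the robot and the scene stay as the last script left them, time stands still between calls to the robot, and variables do not carry over. Pictures are saved under pics/ and viewed, at most 14 in all, crops included, and the job is handed in when it is done.

```bash
mkdir -p pics; ls; python3 - <<'E'
from rig import *
import cv2,numpy as np
for n in ("scene","top"):
    p,d=grab_frame(n); cv2.imwrite(f"pics/{n}0.png",p[:,:,::-1]); np.save(f"pics/{n}0.npy",d)
    c=calibration(n); print(n,c); print((d==0).mean(),np.median(d))
s=observe(); print(s["time"],s["orientation"],s["eef_pos"])
E
```

```text
pics
scene {'fovy': 42.824125644757935, 'cx': 318.5381825029049, 'cy': 195.71883424240488, 'dist': array([-0.08499049,  0.        ,  0.        ,  0.        ,  0.        ]), 'world_to_cam': array([[ 0.55146126, -0.83415624,  0.00859359, -0.33405356],
       [-0.56395662, -0.38038338, -0.73298118,  0.30448038],
       [ 0.61468968,  0.39936432, -0.68019463,  0.9513582 ],
       [ 0.        ,  0.        ,  0.        ,  1.        ]])}
0.004015625 1.1712577
top {'fovy': 55.202146174308446, 'cx': 322.78412234775243, 'cy': 203.76915083550216, 'dist': array([-0.05619389,  0.        ,  0.        ,  0.        ,  0.        ]), 'world_to_cam': array([[ 0.00200661, -0.99991234, -0.0130876 , -0.04176464],
       [-0.99884919, -0.00137698, -0.04794172,  0.54757904],
       [ 0.04791949,  0.01316873, -0.99876439,  1.06993139],
       [ 0.        ,  0.        ,  0.        ,  1.        ]])}
0.0040546875 1.0989724
0.1 [-1.78455887e-04 -1.44814602e-01  9.89458518e-01  7.35155838e-04] [ 0.19336777 -0.64625242  0.22570943]
```

View pics/top0.png

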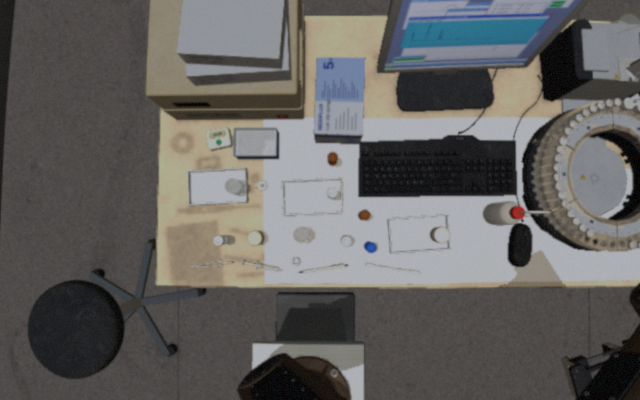

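View pics/scene0.png

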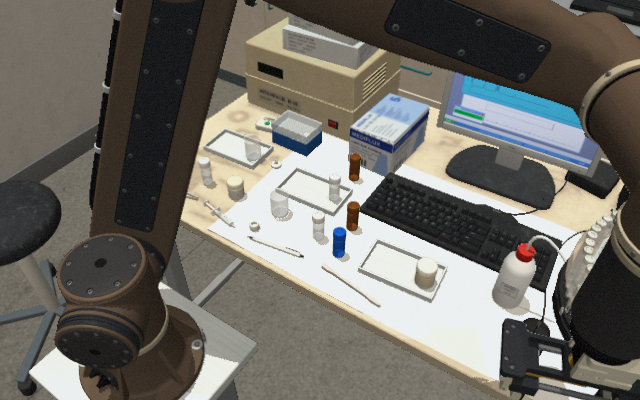

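Top view: the beaker tray is at (217,187), the vial tray at (312,197) and the jar tray at (418,234). The loose vials are at (219,240) and (347,240), the jar at (256,238) and the beaker at (303,234). The blue and brown look-alikes are at (370,246), (364,215) and (333,158).

```bash
cat > h.py <<'E'
from rig import *
import numpy as np, cv2
def K(c):
    f=200/np.tan(np.radians(c["fovy"])/2); return np.array([[f,0,c["cx"]],[0,f,c["cy"]],[0,0,1]])
def rays(px,c):
    u=cv2.undistortPoints(np.array(px,float).reshape(-1,1,2),K(c),c["dist"]).reshape(-1,2)
    return np.c_[u,np.ones(len(u))]
def at_z(px,z,c):
    T=np.array(c["world_to_cam"]); R=T[:3,:3]; o=-R.T@T[:3,3]; d=rays(px,c)@R
    return o+d*((z-o[2])/d[:,2])[:,None]
def cloud(d,c):
    v,u=np.mgrid[:d.shape[0],:d.shape[1]]; T=np.array(c["world_to_cam"])
    P=rays(np.c_[u.ravel(),v.ravel()],c)*d.ravel()[:,None]
    return ((P-T[:3,3])@T[:3,:3]).reshape(*d.shape,3)
def blobs(d,c,lo,hi,box,amin):
    W=cloud(d,c); x,y,z=W[...,0],W[...,1],W[...,2]
    m=((d>0)&(z>lo)&(z<hi)&(x>box[0])&(x<box[1])&(y>box[2])&(y<box[3])).astype(np.uint8)
    n,l,s,ce=cv2.connectedComponentsWithStats(m,connectivity=8)
    for i in range(1,n):
        if s[i,4]>=amin:
            q=W[l==i]; print("px",ce[i].round(1),"n",s[i,4],"mid",((q[:,:2].min(0)+q[:,:2].max(0))/2).round(4),"ext",np.ptp(q[:,:2],axis=0).round(4),"zmax",q[:,2].max().round(4), "mean",q[:,:2].mean(0).round(4))
E
python3 - <<'E'
from h import *
c=calibration("top"); d=np.load("pics/top0.npy")
blobs(d,c,.03,.09,(.25,.8,-.5,.5),8)
print("z of table",cloud(d,c)[255:262,400:410,2].mean())
px=dict(tb=(217,187),tv=(312,197),tj=(418,234))
for k,p in px.items(): print(k,at_z(p,.01,c).round(3))
p=cv2.imread("pics/top0.png")[145:275,180:460]
cv2.imwrite("pics/crop1.png",cv2.resize(p,None,fx=2.85,fy=2.85,interpolation=cv2.INTER_CUBIC))
E
```

```text
px [237.1 114.6] n 819 mid [0.7891 0.2004] ext [0.0151 0.3733] zmax 0.0898 mean [0.7907 0.1954]
px [254.9 142.1] n 1279 mid [0.7165 0.1458] ext [0.0773 0.116 ] zmax 0.0762 mean [0.7128 0.1435]
px [337.3 138.5] n 228 mid [ 0.7238 -0.0801] ext [0.0065 0.1274] zmax 0.0896 mean [ 0.7239 -0.0806]
px [390.1 152.9] n 16 mid [ 0.6905 -0.229 ] ext [0.0094 0.0116] zmax 0.0359 mean [ 0.6895 -0.2292]
px [396.9 152.4] n 19 mid [ 0.6907 -0.2483] ext [0.0084 0.0118] zmax 0.036 mean [ 0.6907 -0.2481]
px [407.3 152.3] n 15 mid [ 0.6907 -0.2767] ext [0.0089 0.0117] zmax 0.0366 mean [ 0.691  -0.2772]
px [413.9 152.7] n 16 mid [ 0.6905 -0.2963] ext [0.0081 0.0121] zmax 0.0391 mean [ 0.6901 -0.2957]
px [332.1 157.3] n 102 mid [ 0.6715 -0.0662] ext [0.026 0.027] zmax 0.0795 mean [ 0.6703 -0.0664]
px [365.1 153.1] n 14 mid [ 0.6886 -0.1588] ext [0.0057 0.0113] zmax 0.0384 mean [ 0.6884 -0.1591]
px [376.6 152.9] n 17 mid [ 0.6887 -0.191 ] ext [0.0055 0.0144] zmax 0.038 mean [ 0.689  -0.1913]
px [383.8 152.9] n 16 mid [ 0.6889 -0.2109] ext [0.0065 0.014 ] zmax 0.0399 mean [ 0.6892 -0.2111]
px [420.9 152.9] n
[... 3238 characters left out ...]

px [299.  234.8] n 71 mid [0.4635 0.0199] ext [0.0434 0.0436] zmax 0.0655 mean [0.4613 0.0228]
px [440.6 234.4] n 234 mid [ 0.4623 -0.3634] ext [0.0413 0.0423] zmax 0.0645 mean [ 0.4629 -0.3608]
px [254.1 237.5] n 189 mid [0.4532 0.1467] ext [0.0411 0.04  ] zmax 0.0556 mean [0.4532 0.1462]
px [220.1 239.7] n 131 mid [0.4471 0.2383] ext [0.0269 0.0289] zmax 0.081 mean [0.4477 0.2351]
px [345.5 240.1] n 97 mid [ 0.448  -0.1036] ext [0.0259 0.0267] zmax 0.0808 mean [ 0.448  -0.1023]
px [370.1 246.8] n 101 mid [ 0.4298 -0.168 ] ext [0.0268 0.0257] zmax 0.0784 mean [ 0.4303 -0.1677]
z of table 0.00044014250508324734
tb [[0.596 0.263 0.01 ]]
tv [[ 0.567 -0.01   0.01 ]]
tj [[ 0.463 -0.31   0.01 ]]
```

View pics/crop1.png

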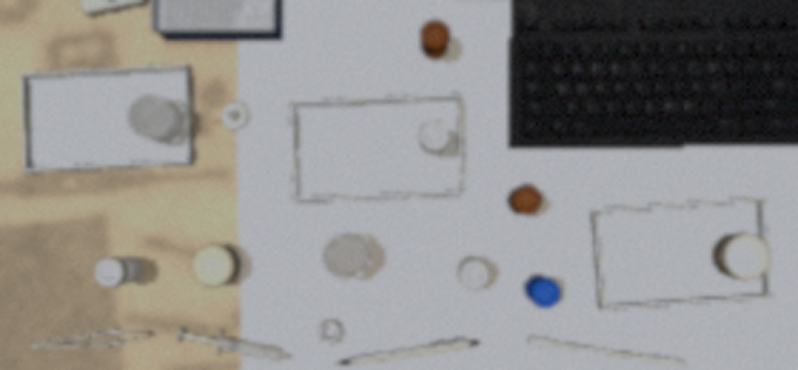

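The crop confirms the layout, and the depth blobs match the given sizes and heights. I'll hover over vial_a with the fingers closing along x and refine its position with the wrist camera.

```bash
python3 - <<'E'
from h import *
s=np.sqrt(.5)
for q in ([0,s,s,0],[0,-s,s,0]):
    for p in ([.447,.237,.25],[.448,-.103,.25],[.463,-.275,.1],[.596,.3,.1],[.567,.045,.1]):
        j=inverse_kinematics(p,q); print(None if j is None else np.round(j,2))
q=[0,-s,s,0]
move_to([.43,.19,.3],q)
p,d=grab_frame("wrist"); c=calibration("wrist"); cv2.imwrite("pics/w1.png",p[:,:,::-1])
print(observe()["time"],np.linalg.inv(c["world_to_cam"]).round(3),c["fovy"])
blobs(d,c,.04,.1,(.3,.65,-.2,.4),100)
blobs(d,c,.068,.1,(.3,.65,-.2,.4),100)
E
```

```text
[ 0.88  0.06 -0.32  0.   -1.19  2.27]
[ 0.2  -0.02 -0.4   0.   -1.19  2.94]
[-0.17  0.26 -0.46  0.   -0.86 -2.97]
[ 0.76  0.44 -0.16  0.   -0.96  2.38]
[ 0.42  0.3  -0.39  0.   -0.88  2.72]
[ 0.88  0.06 -0.32  0.   -1.19 -0.88]
[ 0.2  -0.02 -0.4   0.   -1.19 -0.2 ]
[-0.17  0.26 -0.46  0.   -0.86  0.17]
[ 0.76  0.44 -0.16  0.   -0.96 -0.76]
[ 0.42  0.3  -0.39  0.   -0.88 -0.42]
3.2083 [[-1.     0.002  0.     0.43 ]
 [ 0.002  0.966  0.257  0.121]
 [ 0.     0.257 -0.966  0.458]
 [ 0.     0.     0.     1.   ]] 60.96621541692303
px [295.2  18.1] n 390 mid [0.4602 0.0214] ext [0.0463 0.0388] zmax 0.0613 mean [0.4619 0.0238]
px [307.9 131.7] n 959 mid [0.4502 0.1459] ext [0.0406 0.0412] zmax 0.0521 mean [0.4502 0.1457]
px [188.8 183.2] n 729 mid [0.5932 0.2052] ext [0.0456 0.0454] zmax 0.0643 mean [0.5959 0.2063]
px [313.  209.9] n 564 mid [0.4452 0.2385] ext [0.0277 0.028 ] zmax 0.0771 mean [0.4444 0.2359]
px [312.6 212.6] n 444 mid [0.445  0.2387] ext [0.0274 0.0274] zmax 0.0771 mean [0.4447 0.2381]
```

View pics/w1.png

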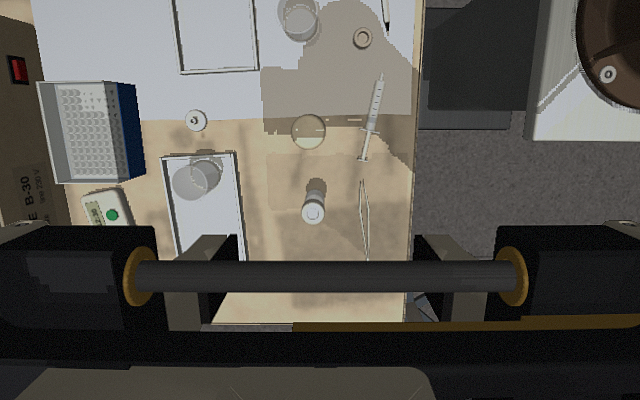

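The wrist view shows vial_a at (313,212), the jar at (308,132), the loose beaker at (297,18) and the beaker tray with its stock beaker at (195,180). The measurements agree with the top camera to 2 mm, so I'll pick vial_a.

```bash
cat >> h.py <<'E'
Q=[0,-np.sqrt(.5),np.sqrt(.5),0]
def st(tag):
    s=observe(); print(tag,"t",round(s["time"],2),"tcp",np.round(s["eef_pos"],4),"w",round(s["grip_width"],4),"F",np.round(s["grip_force"],1),"ft",np.round(s["contact_force"],1))
def pick(xy,h,opening,width,effort=10,zc=.17):
    """h: grasp height above underside"""
    x,y=xy; z=h-.019
    grip(opening,effort); move_to([x,y,.13],Q)
    servo_line([x,y,z],max_speed=.1); st("down")
    grip(width-.012,effort); st("gripped")
    servo_line([x,y,z+.01],max_speed=.04); servo_line([x,y,zc],max_speed=.15); st("lifted")
def place(xy,h,width,zc=.17,release=.016):
    x,y=xy; z=h-.019+.003
    e=observe()["eef_pos"]
    servo_line([x,y,zc],max_speed=.2)
    servo_line([x,y,z+.012],max_speed=.12)
    hit=servo_line([x,y,z-.0015],max_speed=.02,f_stop=2.5); st(f"set {hit}")
    grip(width+release); st("open")
    servo_line([x,y,z+.09],max_speed=.15)
E
python3 - <<'E'
from h import *
pick([.445,.2386],.038,.056,.027)
E
```

```text
down t 5.96 tcp [0.4453 0.2389 0.0195] w 0.0561 F 0.0 ft [0.6 0.3 0.5]
gripped t 6.54 tcp [0.4451 0.2387 0.0191] w 0.0279 F 10.0 ft [-0.3 -0.7  0.8]
lifted t 8.03 tcp [0.4445 0.2382 0.1691] w 0.0278 F 10.0 ft [ 0.7  0.1 -0.2]
```

```bash
sed -i 's/f_stop=2.5); st(f"set {hit}")/f_stop=4); st(f"set {hit}")\n    if observe()["eef_pos"][2]>z+.003: raise RuntimeError("early stop, not released")/' h.py
python3 - <<'E'
from h import *
place([.567,.04],.038,.028)
move_to([.45,-.15,.3],Q)
p,d=grab_frame("wrist"); c=calibration("wrist"); cv2.imwrite("pics/w2.png",p[:,:,::-1])
st("look")
blobs(d,c,.04,.1,(.3,.64,-.45,.4),150)
blobs(d,c,.068,.1,(.3,.64,-.45,.4),150)
E
```

```text
set True t 11.22 tcp [0.5673 0.04   0.0219] w 0.0275 F 10.0 ft [ 0.7 -0.6  4.5]
open t 11.78 tcp [0.5665 0.0398 0.0215] w 0.0442 F 0.0 ft [-0.3 -0.1  0.3]
look t 13.7 tcp [ 0.4501 -0.1493  0.2985] w 0.044 F 0.0 ft [0.2 0.2 0.3]
px [344.2 152.7] n 520 mid [ 0.4273 -0.1709] ext [0.0283 0.0273] zmax 0.0763 mean [ 0.4277 -0.1713]
px [269.6 166.7] n 576 mid [ 0.5145 -0.1537] ext [0.0287 0.0283] zmax 0.0762 mean [ 0.5128 -0.1552]
px [329.  206.8] n 557 mid [ 0.4444 -0.1042] ext [0.0277 0.0283] zmax 0.0766 mean [ 0.4448 -0.1071]
px [232.9 229.1] n 151 mid [ 0.5702 -0.0696] ext [0.0212 0.0207] zmax 0.0755 mean [ 0.5654 -0.0732]
px [316.4 302.7] n 374 mid [0.4606 0.0258] ext [0.046  0.0301] zmax 0.0613 mean [0.461  0.0316]
px [344.5 153.4] n 489 mid [ 0.4273 -0.1708] ext [0.0283 0.0272] zmax 0.0763 mean [ 0.4275 -0.1707]
px [268.2 168.1] n 489 mid [ 0.5147 -0.1536] ext [0.0281 0.0281] zmax 0.0762 mean [ 0.514  -0.1541]
px [329.3 209.3] n 446 mid [ 0.4441 -0.1042] ext [0.0272 0.0282] zmax 0.0766 mean [ 0.4443 -0.1051]
```

View pics/w2.png

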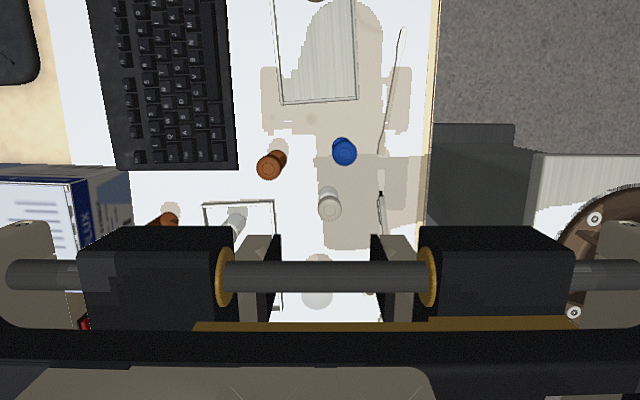

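vial_b is at (329,209), with blue at (344,153) and brown at (268,168), both clear of the fingers. Next come vial_b and then the jar.

```bash
python3 - <<'E'
from h import *
pick([.4445,-.1045],.038,.056,.027)
assert .024<observe()["grip_width"]<.031
place([.567,-.013],.038,.028)
pick([.4502,.146],.038,.066,.042)
assert .038<observe()["grip_width"]<.046
E
```

```text
down t 16.18 tcp [ 0.445  -0.1044  0.0195] w 0.056 F 0.0 ft [ 0.4 -0.5  0.6]
gripped t 16.76 tcp [ 0.4448 -0.1045  0.0192] w 0.0278 F 10.0 ft [1.1 0.2 1.7]
lifted t 18.25 tcp [ 0.4439 -0.1045  0.1691] w 0.0282 F 10.0 ft [-0.7  0.1 -0.8]
set True t 21.04 tcp [ 0.567  -0.0131  0.0219] w 0.0281 F 10.0 ft [-1.3  0.8  4.8]
open t 21.59 tcp [ 0.5664 -0.0132  0.0215] w 0.0438 F 0.0 ft [-1.2  0.4  0.2]
down t 25.03 tcp [0.4506 0.1462 0.0194] w 0.0659 F 0.0 ft [ 0.1 -0.1  0.3]
gripped t 25.57 tcp [0.4504 0.1462 0.0192] w 0.041 F 10.0 ft [0.8 0.3 1.6]
lifted t 27.06 tcp [0.4496 0.1456 0.1691] w 0.0409 F 10.0 ft [ 0.5  0.2 -0.7]
```

```bash
python3 - <<'E'
from h import *
place([.463,-.28],.038,.042)
move_to([.46,-.03,.28],Q)
p,d=grab_frame("wrist"); c=calibration("wrist")
blobs(d,c,.03,.1,(.38,.53,-.04,.08),60)
pick([.461,.0215],.036,.074,.044,effort=8)
E
```

```text
set True t 31.22 tcp [ 0.4632 -0.2801  0.0219] w 0.0407 F 10.0 ft [0.2 0.5 3.7]
open t 31.77 tcp [ 0.4625 -0.2798  0.0215] w 0.058 F 0.0 ft [ 0.4 -0.6  0.1]
px [323.9 214.5] n 688 mid [0.4609 0.0175] ext [0.0454 0.0465] zmax 0.0612 mean [0.4604 0.021 ]
down t 36.23 tcp [0.4614 0.0216 0.0175] w 0.0739 F 0.0 ft [-0.4  0.3 -0.7]
gripped t 36.83 tcp [0.4611 0.0215 0.0171] w 0.0443 F 8.0 ft [-0.3  1.2  2.4]
lifted t 38.33 tcp [0.4604 0.0213 0.1691] w 0.044 F 8.0 ft [-0.8 -0.7 -0.9]
```

```bash
python3 - <<'E'
from h import *
place([.596,.295],.036,.044,release=.02)
servo_line([.56,.29,.25]); movej([-.992,.359,.012,0,-1.224,-.288]); st("home")
p,d=grab_frame("top"); c=calibration("top")
blobs(d,c,.03,.09,(.35,.64,-.45,.4),60)
cv2.imwrite("pics/end.png",cv2.resize(p[140:280,175:460,::-1],None,fx=2.8,fy=2.8,interpolation=cv2.INTER_CUBIC))
p,d=grab_frame("scene"); cv2.imwrite("pics/end2.png",cv2.resize(p[110:330,180:480,::-1],None,fx=2.6,fy=2.6,interpolation=cv2.INTER_CUBIC))
E
```

```text
set True t 41.89 tcp [0.5958 0.2949 0.0198] w 0.044 F 8.0 ft [-1.6  0.2  4.7]
open t 42.48 tcp [0.5954 0.2945 0.0192] w 0.0638 F 0.0 ft [ 0.2 -0.3  0.5]
home t 47.86 tcp [ 0.1942 -0.6465  0.2263] w 0.0642 F 0.0 ft [0.1 0.6 0.3]
px [201.7 184.4] n 162 mid [0.5987 0.2913] ext [0.0448 0.0462] zmax 0.0682 mean [0.599  0.2933]
px [232.3 185. ] n 134 mid [0.5961 0.2051] ext [0.0443 0.0451] zmax 0.0689 mean [0.597  0.2074]
px [331.6 192.2] n 96 mid [ 0.5761 -0.0661] ext [0.0272 0.0267] zmax 0.0819 mean [ 0.5754 -0.0652]
px [292.2 195. ] n 106 mid [0.5683 0.0406] ext [0.0264 0.0267] zmax 0.0836 mean [0.568  0.0402]
px [311.7 195.2] n 90 mid [ 0.568  -0.0127] ext [0.0273 0.0264] zmax 0.083 mean [ 0.5673 -0.0121]
px [363.9 214.4] n 96 mid [ 0.5164 -0.1517] ext [0.0243 0.027 ] zmax 0.0796 mean [ 0.5165 -0.1513]
px [409.5 233.6] n 195 mid [ 0.4651 -0.2786] ext [0.0408 0.0401] zmax 0.059 mean [ 0.465  -0.2773]
px [440.6 234.4] n 232 mid [ 0.4623 -0.363 ] ext [0.0414 0.0418] zmax 0.0637 mean [ 0.4629 -0.3608]
px [370.  246.9] n 102 mid [ 0.4299 -0.168 ] ext [0.0267 0.0259] zmax 0.0793 mean [ 0.4302 -0.1676]
```

View pics/end.png

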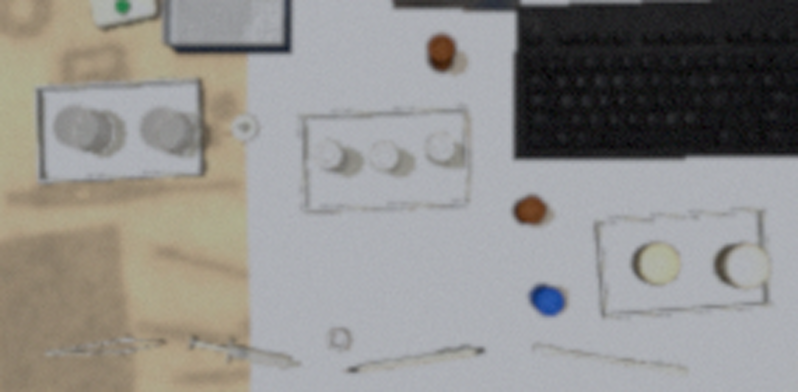

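View pics/end2.png

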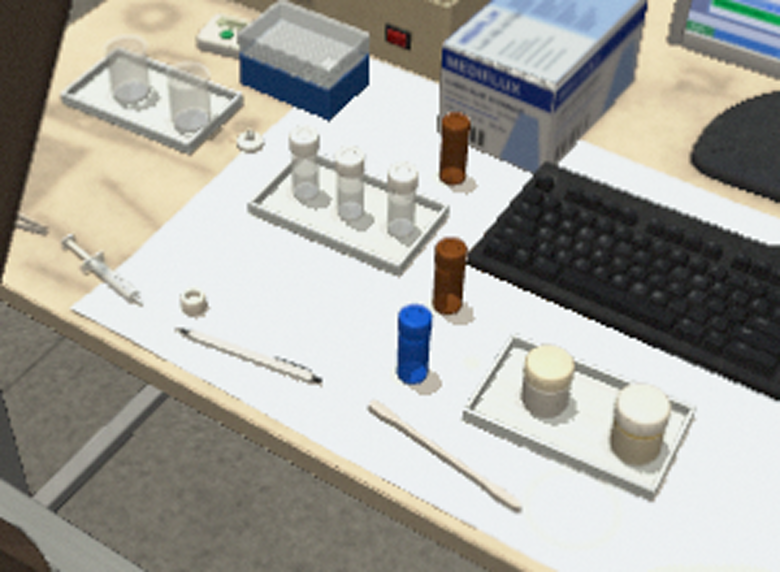

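All four pieces stand upright in the right trays: beakers at (130,75) and (190,100), vials at (305,165), (350,185) and (402,200), jars at (548,380) and (640,425). The stock pieces and look-alikes haven't moved.

```bash
python3 -c "
from rig import *
print(finish_job())"
```

```text
the job is handed in; nothing more can be done
None
```

I put both vials, the jar and the beaker upright in their own trays and handed the job in at about 48 s; the final camera check showed the stock pieces and look-alikes where they were.

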